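# Set the supply valve of the ring under the copper pan

## Task

Each of the two hob rings is fed by the red wheel valve directly in front of it. Take the crank handle of the valve whose ring carries the copper saucepan, turn the wheel clockwise (seen from above) until it is shut against its stop, then back it off anticlockwise exactly two full turns, and finish there with that handle still gripped between the fingers. Do not turn the other valve, and leave the pans and everything else on the counter where they are.

Things in the scene. Friction and masses are not known exactly. Their poses are not given: they have to be found in the camera images.
- hob: low stainless hob unit, 420 x 500 x 45 mm high, fixed. Origin at table level, on its middle line, 100 mm behind its front edge (the robot's side); x points to its back, y to its left, z up. Its two rings (165 mm wide) are centred at x = 210 mm, y = +130 mm (left) and y = -130 mm (right); a valve stands in front of each at about x = -6 mm, same y (up to 15 mm off).
- copper_pan: copper saucepan, 150 mm wide, 85 mm tall, brass handle sticking out along its x axis (towards the back); stands on one of the two rings. Origin at the centre of its underside. Leave it alone.
- black_pan: black saucepan of the same shape with a dark handle, on the other ring. Origin at the centre of its underside. Leave it alone.
- left_valve (a joint): opening angle of the left valve wheel, rad: 0 = closed, at its hard stop; grows anticlockwise seen from above (opening), 6.283 per turn, to 25.1. The wheel's axis is vertical; it turns with steady friction (about 0.08 N m) and stays where it is left.
- left_axis (a point): point on the vertical axis of the left valve wheel (z up), at mid height of its crank handle. The wheel is red, 108 mm wide over the rim; the rim's top is 28 mm below this point, the hub's top 22 mm below it.
- left_handle: upright black crank handle of the left valve, origin at its middle, z up: a round grip of 24 mm diameter, 50 mm tall (25 mm up to its top, 25 mm down to its foot on the rim), 48 mm from the wheel's axis. The grip spins freely on its pin, so the wheel can be cranked round with the hand kept in one orientation.
- right_valve (a joint): opening angle of the right valve wheel, rad: 0 = closed, at its hard stop; grows anticlockwise seen from above (opening), 6.283 per turn, to 25.1. The wheel's axis is vertical; it turns with steady friction (about 0.08 N m) and stays where it is left.
- right_axis (a point): point on the vertical axis of the right valve wheel (z up), at mid height of its crank handle. The wheel is red, 108 mm wide over the rim; the rim's top is 28 mm below this point, the hub's top 22 mm below it.
- right_handle: upright black crank handle of the right valve, origin at its middle, z up: a round grip of 24 mm diameter, 50 mm tall (25 mm up to its top, 25 mm down to its foot on the rim), 48 mm from the wheel's axis. The grip spins freely on its pin, so the wheel can be cranked round with the hand kept in one orientation.
- pepper_mill: dark wooden pepper mill, 56 mm wide, 150 mm tall; bystander. Origin at the centre of its underside.
- oil_bottle: green glass oil bottle, 62 mm wide, 200 mm tall; bystander. Origin at the centre of its underside.
- salt_bowl: white bowl, 110 mm wide, 45 mm tall; bystander. Origin at the centre of its underside.
- sauce_cup: small steel cup, 76 mm wide, 60 mm tall, on the chopping board; bystander. Origin at the centre of its underside.
- tasting_spoon: spoon lying on the chopping board; bystander.

How it is judged (in metres and radians):
On the way:
1. the copper pan's valve is shut against its stop (within 0.06 rad), the other valve not turned (((y of copper_pan in the frame of hob above 0 m and value of joint left_valve below 0.06 rad and distance of right_handle from where it was at the start of the episode below 0.015 m) or (y of copper_pan in the frame of hob below 0 m and value of joint right_valve below 0.06 rad and distance of left_handle from where it was at the start of the episode below 0.015 m))), for 0.1 s.
At the end, for the whole second after the job is handed in: the valve at the copper pan's ring rests two turns open (12.57 rad, within 0.26), its handle gripped (over 4 N, grasp point within 35 mm of the handle's middle); the other valve's handle is within 15 mm of its start, pans and bystanders within 20 mm of theirs (((y of copper_pan in the frame of hob above 0 m and value of joint left_valve between 12.3064 and 12.8264 rad and velocity of joint left_valve between -0.1 and 0.1 rad/s and contact force between the fingers and left_handle above 4 N and distance between the grasp point and left_handle below 0.035 m and distance of right_handle from where it was at the start of the episode below 0.015 m) or (y of copper_pan in the frame of hob below 0 m and value of joint right_valve between 12.3064 and 12.8264 rad and velocity of joint right_valve between -0.1 and 0.1 rad/s and contact force between the fingers and right_handle above 4 N and distance between the grasp point and right_handle below 0.035 m and distance of left_handle from where it was at the start of the episode below 0.015 m)) and distance of each of copper_pan, black_pan, pepper_mill, oil_bottle, salt_bowl, sauce_cup, tasting_spoon from where it was at the start of the episode below 0.02 m); the arm keeps its last pose, push and grip.
It fails at once if the other valve is turned (its handle moves more than 15 mm) ((y of copper_pan in the frame of hob above 0 m and distance of right_handle from where it was at the start of the episode above 0.015 m) or (y of copper_pan in the frame of hob below 0 m and distance of left_handle from where it was at the start of the episode above 0.015 m)).
It fails at once if a pan or a bystander is moved more than 20 mm (distance of any of copper_pan, black_pan, pepper_mill, oil_bottle, salt_bowl, sauce_cup, tasting_spoon from where it was at the start of the episode above 0.02 m).
It also fails if it takes over 72 s, if anything falls off the work surface, if the arm or the gripper's body presses on something with over 40 N, if the wrist force passes 120 N, or if a joint passes its speed limit or range.

## Robot

A 6-joint arm with a two-finger parallel gripper is mounted at the origin on the work surface. World frame = base frame: x ahead of the robot, y to its left, z up, the work surface at z = 0. Lengths are in mm, angles in rad, forces in N, time in s.
With the tool pointing down it reaches from about 350 to 875 mm from the base axis. Payload 4.2 kg.
Tool frame: the origin (TCP) lies on the centre line of the jaws, within the pads' length; the fingertips stand 22 mm ahead of it and the grasp point (between the pads) lies 3 mm ahead of it (arm.nose_length is the distance from the TCP to the fingertips, in mm); z points along the fingers, x is the direction in which the jaws open and shut, and the axes are right-handed (so a half turn about z gives the same grasp; the last joint's range is limited). The gripper opens to 85 mm and grips with 20 to 120 N. Pads are 22 mm wide; open, the fingers measure 114 mm over their backs; the gripper's body (76 mm by 85 mm) begins 54 mm behind the grasp point. The pads swing forward as they close: fully open they stand 13 mm farther back than shut.
Start: joints at [-0.931, 0.385, 0.008, 0, -1.194, -0.259], TCP at [232.303, -580.202, 253.312] pointing down, gripper open.
Joint ranges: [-3.14, 3.14], [-1.21, 2.06], [-1.07, 1.41], [-3.16, 2.05], [-2.99, -0.16], [-3.1, 3.1]. Speed limits (rad/s): [2.79, 2.79, 3.14, 3.14, 3.14, 3.14].

## Interface

Orientations are given as a unit quaternion [x, y, z, w].
In Python, from bench import telemetry, get_image, workorder, nets, arm gives the robot as it stands.
- The arm moves only by the tool apply_moves, never from a script. Its argument "steps" is a list of rows, each an object with "hand": the opening, from 0 (shut) to 1 (fully open); "xyz": the shift along the tool's x, y, z in cm, a list of three; "delta_rot": the turn, a rotation vector about the tool's x, y, z in rad, a list of three. In form: [{"hand": hand, "xyz": [x, y, z], "delta_rot": [wx, wy, wz]}, ...]. A call has 1 to 12 rows; each row is the pose to reach, as a shift and turn from the pose commanded when the call began, along the tool's axes at that moment; what a row does not reach only later rows make up. A row lasts 1/12 s, in which the tool goes at most 41.7 mm and 7.16 degrees, less where a joint would pass 70% of its speed; a pose out of reach is approached as far as the arm can. A call with a gripper value outside its range is refused whole. The fingers move at their own pace and stop on an object; the grip force is fixed at half the most. Time passes only in rows, so rows that repeat a pose let the fingers close. It gives the time, the measured TCP pose, the force and the opening at its end, in the units of the state.
- telemetry.read_state(): the state, without advancing time (a new reading comes with each control period).
- get_image(name): name is "scene" or "side" or "wrist"; returns a dict with "frame" (480x640x3 uint8, blue, green, red), "fx", "fy", "cx", "cy" (pixels), "origin" and "orientation" of the camera in the world. Camera axes: x right, y down, z forward; pixel columns grow to the right and rows downward; lengths in mm; the calibration is good to about 2 mm. The wrist camera is an equidistant fisheye: a pixel r from the principal point sees the ray r / f radians off the axis. A picture is of the moment at which its call begins. There is no depth.
- workorder.job_done(): hands the job in, once; it reports no verdict.
Trained networks look in a picture, given as the dict that the camera call returned (one of the last four; its "shot" number tells which), for a name from the list of things; names that differ only in an ending like _2 or _b are one class to them, and where a whole thing is asked for, a point or a joint stands for the part that bears it (a point fixed in the world has none). Each returns a list of dicts, best first, with "confidence" (0 to 1); they miss things now and then, are a little off and sometimes report something else, mostly with a low value. They report only what shows in the picture. A call takes as long as a camera call.
- nets.recognise(picture, label): "xyz" ([x, y, z] in mm, in world coordinates, good to about 4 mm: the middle of the surface that is visible of it).
- nets.outline_of(picture, label): "pixels" (480x640 bool, what is visible of it).
- nets.pinpoint(picture, label): "xyz" ([x, y, z] in mm, in world coordinates, good to about 4 mm: a listed point, or the origin of a listed thing).
The state is a dict: "clock": time; "joints": joint angles; "joint_vel": joint speeds; "joint_efforts": joint torques, N m; "position": TCP position; "ee_rot": TCP orientation; "contact_force": force on the tool from outside, world axes, zero at the start; "wrist_torque": the same for the moment, N m; "gripper_width": finger opening in mm.
Only numpy, scipy, OpenCV 4.12 (cv2) and the standard library are available. Lean on these libraries where they do the work, as an engineer would, in place of code of your own. Each camera call takes 0.05 s, during which the arm holds its last target.

## Working session

There is one attempt and no reset: what is moved stays moved. The work goes in short steps, Python scripts to look and compute and a tool call to move; the robot and the scene stay as the last step left them, time stands still between calls to the robot, and variables do not carry over. Pictures are saved under pics/ and viewed, and the job is handed in when it is done.

Besides the shell and the picture viewer there is one more tool, called as name(argument=value, ...) on one line, values as JSON. apply_moves: Moves the arm, as the interface text tells. Its arguments: {"type":"object","properties":{"steps":{"type":"array"}},"required":["steps"]}

```bash
ls; mkdir -p pics; python3 - <<'E'
from bench import telemetry,get_image,nets,arm
import cv2
s=telemetry.read_state();print(s)
for n in["scene","side","wrist"]:
    p=get_image(n);cv2.imwrite(f"pics/{n}0.png",p["frame"])
    print(n,p["origin"],p["orientation"],p["fx"])
    if n!="wrist":
        for l in["copper_pan","black_pan","left_axis","left_handle","right_axis","right_handle","hob"]:
            r=nets.pinpoint(p,l);print(l,[(x["xyz"],x["confidence"]) for x in r[:2]])
print(telemetry.read_state()["clock"])
E
```

```text
pics
{'clock': 0.0, 'joints': array([-9.31374081e-01,  3.85559456e-01,  6.59185942e-03, -5.08291292e-04,
       -1.19398025e+00, -2.58584190e-01]), 'joint_vel': array([-0.00016507,  0.00015855, -0.00120705,  0.00121471, -0.00166915,
       -0.00231256]), 'joint_efforts': array([-3.96159521e-04, -3.92285550e+01,  1.88402617e+01,  4.18608025e+00,
       -4.58996423e-03,  1.29121196e-05]), 'position': array([ 232.11868568, -579.70946407,  252.2051021 ]), 'ee_rot': array([ 5.60568790e-01,  8.28107130e-01,  5.78067502e-04, -9.37491301e-04]), 'contact_force': array([ 0.20224263, -0.71975405, -0.1041107 ]), 'wrist_torque': array([ 0.06850702, -0.03550141, -0.02142906]), 'gripper_width': 85.08509814864337}
scene [1295.82146469 -551.11889454 1058.42997181] [ 0.82193184  0.43550067 -0.17243181 -0.32409026] 449.98954900550353
copper_pan [([720.5, -133.0, 55.7], 0.83)]
black_pan [([728.5, 124.2, 56.6], 0.56)]
left_axis [([516.2, 151.2, 126.2], 0.56)]
left_handle [([561.6, 163.8, 122.9], 0.57)]
right_axis [([516.7, -125.6, 127.5], 0.56)]
right_handle [([508.9, -168.7, 127.7], 0.56)]
hob [([520.1, 2.5, -1.5], 0.89)]
side [-186.94652853  718.3458171   866.42338109] [-0.3502754   0.8171499  -0.42243924  0.17640369] 524.2451018114084
copper_pan [([720.8, -133.4, 53.2], 0.95)]
black_pan [([732.0, 124.0, 55.8], 0.61)]
left_axis [([515.4, 141.9, 125.0], 0.83)]
left_handle [([558.4, 164.9, 128.8], 0.57), ([438.4, -562.1, 20.5], 0.22)]
right_axis [([517.6, -125.7, 128.9], 0.67)]
right_handle []
hob [([516.4, 0.6, -1.3], 0.63)]
wrist [ 167.11982442 -607.24232357  374.39057068] [0.55434809 0.82021926 0.11698784 0.07907218] 371.64829954431775
0.85
```

View pics/scene0.png

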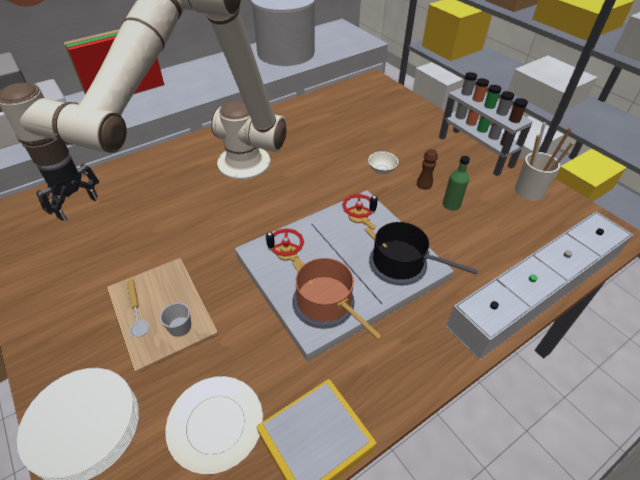

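View pics/side0.png

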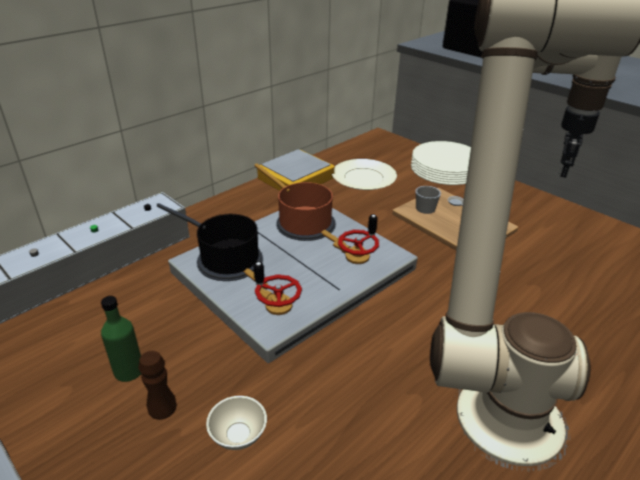

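apply_moves(steps=[{"hand": 1,"xyz": [1,1.5,0],"delta_rot": [0,0,0.03]},{"hand": 1,"xyz": [3,4.4,0],"delta_rot": [0,0,0.06]},{"hand": 1,"xyz": [5,7.3,0],"delta_rot": [0,0,0.1]},{"hand": 1,"xyz": [7,10.3,0],"delta_rot": [0,0,0.14]},{"hand": 1,"xyz": [9,13.2,0],"delta_rot": [0,0,0.18]},{"hand": 1,"xyz": [11,16.1,0],"delta_rot": [0,0,0.22]},{"hand": 1,"xyz": [13,19,0],"delta_rot": [0,0,0.26]},{"hand": 1,"xyz": [15,22,0],"delta_rot": [0,0,0.3]},{"hand": 1,"xyz": [17,25,0],"delta_rot": [0,0,0.34]},{"hand": 1,"xyz": [18.5,27.2,0],"delta_rot": [0,0,0.381]},{"hand": 1,"xyz": [19.5,28.6,0],"delta_rot": [0,0,0.381]},{"hand": 1,"xyz": [20,29.4,0],"delta_rot": [0,0,0.381]}])

```text
clock: 1.85
position: [432.0, -283.5, 253.6]
ee_rot: [0.706, 0.708, 0.0, 0.0]
contact_force: [-0.6, 0.3, 0.1]
gripper_width: 85.3
```

```bash
python3 - <<'E'
from bench import telemetry,get_image,nets,arm
import cv2
p=get_image("wrist");cv2.imwrite(f"pics/wrist1.png",p["frame"])
s=telemetry.read_state();print(s["clock"],s["position"],s["ee_rot"],s["joints"],p["origin"])
for l in["right_axis","right_handle","left_handle","copper_pan"]:
            r=nets.pinpoint(p,l);print(l,[(x["xyz"],x["confidence"]) for x in r[:2]])
E
```

```text
1.9 [ 432.3923257  -283.46002239  253.52793514] [7.06139060e-01 7.08073015e-01 3.30477156e-04 3.51005188e-04] [-2.66179974e-01  2.00299709e-01 -2.53583324e-01 -2.52452899e-04
 -1.11597616e+00 -1.30177053e+00] [ 361.63641839 -284.35681773  374.59931947]
right_axis [([511.8, -124.7, 128.5], 0.63)]
right_handle [([515.7, -122.5, 127.1], 0.64)]
left_handle []
copper_pan []
```

View pics/wrist1.png

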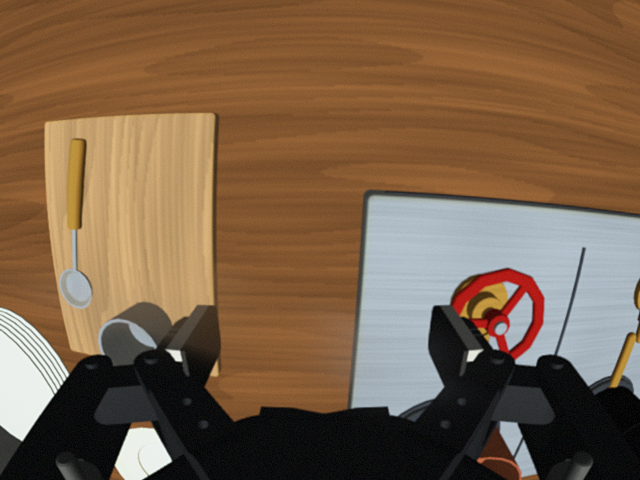

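```bash
cat > h.py <<'E'
import numpy as np,cv2
from scipy.spatial.transform import Rotation as R
def ray(p,u,v):
    a=np.array([(u-p["cx"])/p["fx"],(v-p["cy"])/p["fy"]])
    d=R.from_quat(p["orientation"]).apply([a[0],a[1],1]);return np.array(p["origin"]),d/np.linalg.norm(d)
def proj(p,X):
    c=R.from_quat(p["orientation"]).inv().apply(np.asarray(X)-p["origin"])
    return np.c_[p["fx"]*c[:,0]/c[:,2]+p["cx"],p["fy"]*c[:,1]/c[:,2]+p["cy"]]
def tri(rs):
    A=sum(np.eye(3)-np.outer(d,d) for o,d in rs);b=sum((np.eye(3)-np.outer(d,d))@o for o,d in rs)
    return np.linalg.solve(A,b)
E
python3 - <<'E'
from h import *
from bench import telemetry,get_image,nets
ps={n:get_image(n) for n in("scene","side")}
rr=[];hh=[]
for n,p in ps.items():
    f=p["frame"].astype(int);m=((f[...,2]>120)&(f[...,1]<60)&(f[...,0]<60)).astype(np.uint8)
    c=proj(p,[[517,-125.7,95]])[0]
    yy,xx=np.mgrid[:480,:640];m[(np.hypot(xx-c[0],yy-c[1])>32)]=0
    pts=np.argwhere(m)[:,::-1].astype(np.int32);h=cv2.convexHull(pts)
    e=cv2.fitEllipse(h);print(n,c,e,m.sum())
    rr.append(ray(p,*e[0]))
    for l in["right_handle"]:
        for o in nets.outline_of(p,l)[:2]:
            y,x=np.nonzero(o["pixels"]);print(n,l,o["confidence"],x.mean(),y.mean(),x.min(),x.max(),y.min(),y.max())
    c=proj(p,[[509,-168.7,128]])[0].astype(int)
    crop=p["frame"][c[1]-45:c[1]+45,c[0]-45:c[0]+60];cv2.imwrite(f"pics/crop_{n}.png",cv2.resize(crop,None,fx=5,fy=5));print(c-45)
print(tri(rr))
E
```

```text
scene [285.89700485 240.47765864] ((285.575927734375, 241.91708374023438), (26.272647857666016, 34.68504333496094), 85.91639709472656) 260
scene right_handle 0.65 404.35134216785593 251.77471967380225 372 477 221 280
[225 192]
side [357.30135105 240.40966062] ((358.1023864746094, 241.85321044921875), (23.170833587646484, 40.31652069091797), 94.4070053100586) 305
side right_handle 0.71 371.485549132948 223.76300578034682 366 376 214 233
[326 179]
[ 516.45616083 -127.56797079   89.69525421]
```

```bash
python3 -c "
import cv2,numpy as np
a=cv2.imread('pics/crop_scene.png');b=cv2.imread('pics/crop_side.png')
h=min(a.shape[0],b.shape[0]);c=np.hstack([a[:h],b[:h]]);print(a.shape,b.shape);cv2.imwrite('pics/cr.png',cv2.resize(c,None,fx=.75,fy=.75))"
```

```text
(450, 525, 3) (450, 525, 3)
```

View pics/cr.png

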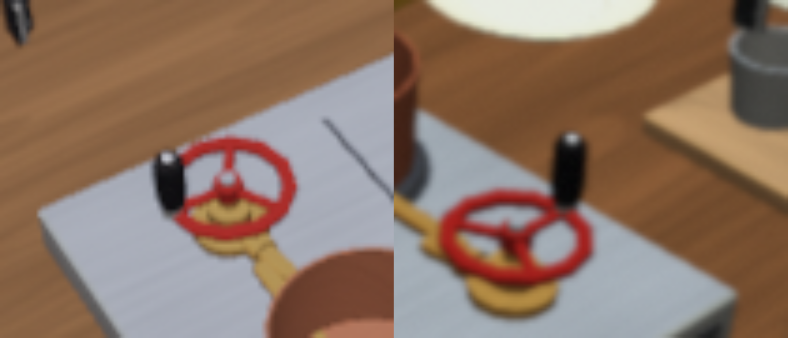

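```bash
python3 - <<'E'
from h import *
from bench import get_image
a,b=get_image("scene"),get_image("side")
s=3.75
def T(p,q): return tri([ray(a,225+p[0]/s,192+p[1]/s),ray(b,326+(q[0]-394)/s,179+q[1]/s)])
print("hmid",T((170.5,182),(568.5,171)))
print("top",T((167.5,152),(571,133)), "foot",T((174,213),(567,209)))
print("hubtop",T((229,180),(513,233)))
for c in ([516.5,-127,96],[516.5,-127,128]):
  pass
th=np.linspace(0,2*np.pi,13)[:-1]
for p,o,c0 in((a,(225,192),0),(b,(326,179),394)):
  for z in (95,100):
    q=proj(p,np.c_[516.5+54*np.cos(th),-126.5+54*np.sin(th),0*th+z]);q=(q-o)*s+[c0,0];print(z,q.min(0),q.max(0))
E
```

```text
hmid [ 513.32139638 -174.97603881  122.351444  ]
top [ 512.778475   -174.02832008  153.94181889] foot [ 514.18557412 -176.44583622   89.29018388]
hubtop [ 514.8336292  -124.33336925   94.41964027]
95 [157.25344085 131.9763391 ] [296.75686045 234.56204038]
100 [156.74225767 127.58607774] [296.63784068 230.21257405]
95 [435.66834604 186.91205758] [591.1611059  276.19410478]
100 [435.92740884 180.99486232] [591.76621256 270.08722128]
```

apply_moves(steps=[{"hand": 1,"xyz": [1.5,1.1,0],"delta_rot": [0,0,0]},{"hand": 1,"xyz": [4,2.9,0.5],"delta_rot": [0,0,0]},{"hand": 1,"xyz": [6.5,4.7,1.5],"delta_rot": [0,0,0]},{"hand": 1,"xyz": [8.5,6.2,2.5],"delta_rot": [0,0,0]},{"hand": 1,"xyz": [10,7.3,3.5],"delta_rot": [0,0,0]},{"hand": 1,"xyz": [11,8,4.5],"delta_rot": [0,0,0]},{"hand": 1,"xyz": [11,8,5],"delta_rot": [0,0,0]},{"hand": 1,"xyz": [11,8,5],"delta_rot": [0,0,0]},{"hand": 1,"xyz": [11,8,5],"delta_rot": [0,0,0]}])

```text
clock: 3.15
position: [510.5, -175.9, 203.2]
ee_rot: [0.707, 0.707, -0.0, -0.0]
contact_force: [-0.3, -0.3, -0.3]
gripper_width: 85.0
```

```bash
python3 - <<'E'
from h import *
from bench import telemetry,get_image,nets,arm
s=telemetry.read_state();print(s["clock"],s["position"],s["contact_force"],s["wrist_torque"])
f=[]
for n in("wrist","side","scene"):
    p=get_image(n);F=p["frame"]
    if n=="wrist": f.append(cv2.resize(F,(520,390)))
    else:
        c=proj(p,[[512,-150,140]])[0].astype(int);f.append(cv2.resize(F[c[1]-40:c[1]+40,c[0]-40:c[0]+40],(390,390)))
cv2.imwrite("pics/w2.png",f[0]);cv2.imwrite("pics/ss2.png",np.hstack(f[1:]))
E
```

```text
3.15 [ 510.45154221 -175.89766846  203.15770141] [-0.28938189 -0.28641945 -0.32724577] [ 0.0189565  -0.02832261  0.030068  ]
```

View pics/w2.png

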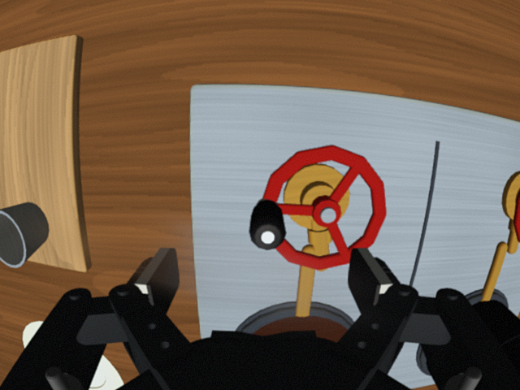

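View pics/ss2.png

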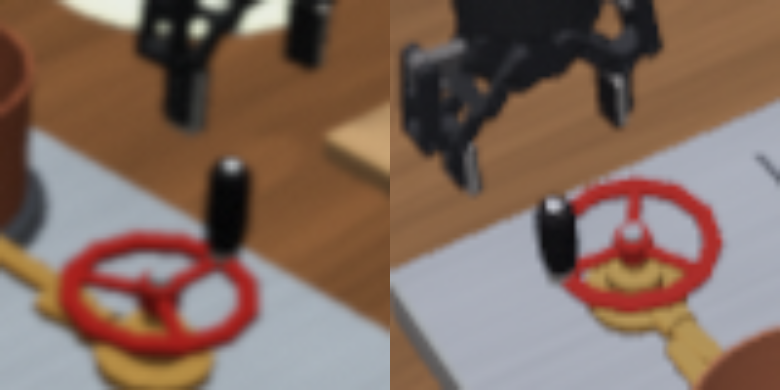

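```bash
cat >> h.py <<'E'
def fray(p,u,v):
    a=np.array([(u-p["cx"])/p["fx"],(v-p["cy"])/p["fy"]]);r=np.hypot(*a)
    d=np.array([*(a/r*np.sin(r)),np.cos(r)]) if r>0 else np.array([0,0,1.])
    return np.array(p["origin"]),R.from_quat(p["orientation"]).apply(d)
def fproj(p,X):
    c=R.from_quat(p["orientation"]).inv().apply(np.asarray(X)-p["origin"])
    r=np.arctan2(np.hypot(c[:,0],c[:,1]),c[:,2]);k=r/np.hypot(c[:,0],c[:,1])
    return np.c_[p["fx"]*k*c[:,0]+p["cx"],p["fy"]*k*c[:,1]+p["cy"]]
def at(p,u,v,z):
    o,d=fray(p,u,v);return o+d*(z-o[2])/d[2]
E
python3 - <<'E'
from h import *
from bench import telemetry,get_image,nets,arm
p=get_image("wrist")
print(p["origin"],p["orientation"])
f=p["frame"].astype(int)
for z in(148,150,153): print("top",z,at(p,328.6,285.5,z))
m=(f[...,2]>110)&(f[...,1]<60)&(f[...,0]<60);m[:,480:]=0;m[330:]=0;m[:,:325]=0;m[:170]=0
pts=np.argwhere(m)[:,::-1]
h=cv2.convexHull(pts.astype(np.int32))[:,0]
# fit: points on hull lie on outer circle radius 54
from scipy.optimize import least_squares
h=np.array([q for q in h if q[0]>345])
for z in(90,93,96,99):
    P=np.array([at(p,*q,z)[:2] for q in h])
    r=least_squares(lambda c:np.hypot(*(P-c[:2]).T)-c[2],[516,-127,54],loss="soft_l1");print(z,r.x,np.std(r.fun))
v=f.copy().astype(np.uint8)
for q in h: cv2.circle(v,tuple(int(t) for t in q),2,(0,255,0),-1)
th=np.linspace(0,6.28,60)
cv2.imwrite("pics/w3.png",v[150:400,200:560])
E
```

```text
[ 440.38204077 -176.65612105  325.00891105] [0.69997775 0.69994663 0.10020906 0.10031953]
top 148 [ 513.18900539 -174.3036951   148.        ]
top 150 [ 512.36636924 -174.33027485  150.        ]
top 153 [ 511.13241502 -174.37014447  153.        ]
90 [ 517.75113881 -124.83770402   53.87158906] 0.5221398801287217
93 [ 516.76371447 -125.49907352   53.18340734] 0.515470890652352
96 [ 515.77628393 -126.160448     52.49523881] 0.5088020754587483
99 [ 514.78884716 -126.82182744   51.80708354] 0.5021334313731542
```

View pics/w3.png

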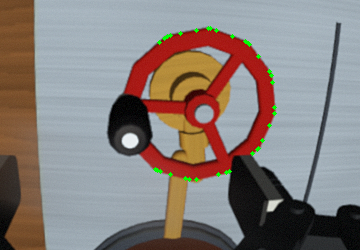

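apply_moves(steps=[{"hand": 1,"xyz": [0.2,0.2,1],"delta_rot": [0,0,0]},{"hand": 1,"xyz": [0.2,0.2,3],"delta_rot": [0,0,0]},{"hand": 1,"xyz": [0.2,0.2,5],"delta_rot": [0,0,0]},{"hand": 1,"xyz": [0.2,0.2,6.5],"delta_rot": [0,0,0]},{"hand": 1,"xyz": [0.2,0.2,7.1],"delta_rot": [0,0,0]},{"hand": 1,"xyz": [0.2,0.2,7.1],"delta_rot": [0,0,0]},{"hand": 0.5,"xyz": [0.2,0.2,7.1],"delta_rot": [0,0,0]},{"hand": 0.5,"xyz": [0.2,0.2,7.1],"delta_rot": [0,0,0]},{"hand": 0.5,"xyz": [0.2,0.2,7.1],"delta_rot": [0,0,0]},{"hand": 0.5,"xyz": [0.2,0.2,7.1],"delta_rot": [0,0,0]}])

```text
clock: 4.18
position: [513.5, -173.3, 133.2]
ee_rot: [0.707, 0.707, 0.001, 0.001]
contact_force: [0.5, 0.3, 0.6]
gripper_width: 42.6
```

apply_moves(steps=[{"hand": 0.2,"xyz": [0,0,0],"delta_rot": [0,0,0]},{"hand": 0,"xyz": [0,0,0],"delta_rot": [0,0,0]},{"hand": 0,"xyz": [0,0,0],"delta_rot": [0,0,0]},{"hand": 0,"xyz": [0,0,0],"delta_rot": [0,0,0]},{"hand": 0,"xyz": [0,0,0],"delta_rot": [0,0,0]},{"hand": 0,"xyz": [0,0,0],"delta_rot": [0,0,0]}])

```text
clock: 4.68
position: [513.2, -173.3, 133.0]
ee_rot: [0.707, 0.707, 0.0, 0.0]
contact_force: [-1.4, 0.9, 5.4]
gripper_width: 22.4
```

```bash
python3 - <<'E'
from h import *
from bench import telemetry,get_image,nets,arm
s=telemetry.read_state();print(s["clock"],s["position"],s["contact_force"],s["wrist_torque"],s["gripper_width"])
p=get_image("wrist");cv2.imwrite("pics/w4.png",p["frame"])
E
```

```text
4.6833 [ 513.23275255 -173.32783924  132.97838583] [-1.41255256  0.88546404  5.44043374] [ 0.20308377  0.37332232 -0.024829  ] 22.38797075138765
```

View pics/w4.png

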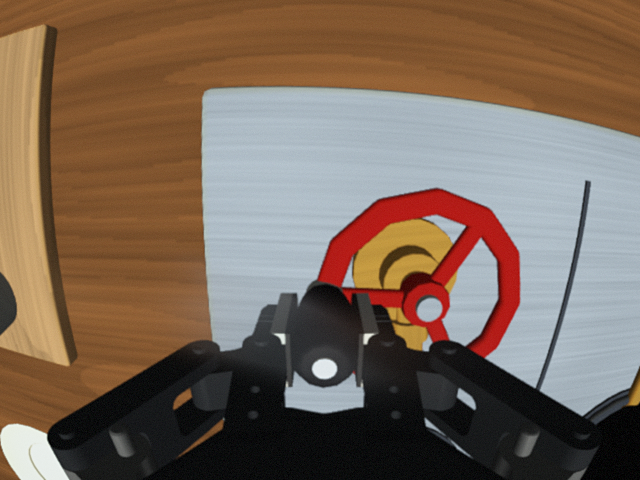

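apply_moves(steps=[{"hand": 0,"xyz": [0.15,0,0],"delta_rot": [0,0,0]},{"hand": 0,"xyz": [0.3,0,0],"delta_rot": [0,0,0]},{"hand": 0,"xyz": [0.3,0,0],"delta_rot": [0,0,0]}])

```text
clock: 4.98
position: [513.2, -173.0, 133.0]
ee_rot: [0.707, 0.707, -0.001, 0.002]
contact_force: [-0.7, -12.3, 3.0]
gripper_width: 22.7
```

apply_moves(steps=[{"hand": 0,"xyz": [-0.3,0,0],"delta_rot": [0,0,0]},{"hand": 0,"xyz": [-0.3,0,0],"delta_rot": [0,0,0]},{"hand": 0,"xyz": [-0.3,0,0],"delta_rot": [0,0,0]}])

```text
clock: 5.23
position: [513.3, -173.4, 133.0]
ee_rot: [0.707, 0.707, 0.0, 0.0]
contact_force: [-0.4, -0.2, 6.0]
gripper_width: 22.3
```

```bash
cat > rows.py <<'E'
import sys,math,json
# rows.py phi0 dphi n [r]
p0,d,n=float(sys.argv[1]),float(sys.argv[2]),int(sys.argv[3]);r=float(sys.argv[4]) if len(sys.argv)>4 else 4.8
R=math.radians
print(json.dumps([{"hand":0,"xyz":[round(r*(math.sin(R(p0+d*k))-math.sin(R(p0))),2),round(r*(math.cos(R(p0+d*k))-math.cos(R(p0))),2),0],"delta_rot":[0,0,0]} for k in range(1,n+1)]))
E
python3 rows.py -95 -10 4
```

```text
[{"hand": 0, "xyz": [0.15, -0.82, 0], "delta_rot": [0, 0, 0]}, {"hand": 0, "xyz": [0.43, -1.61, 0], "delta_rot": [0, 0, 0]}, {"hand": 0, "xyz": [0.85, -2.33, 0], "delta_rot": [0, 0, 0]}, {"hand": 0, "xyz": [1.39, -2.98, 0], "delta_rot": [0, 0, 0]}]
```

```bash
for i in $(seq 0 14); do python3 - $i <<'E'
import sys,subprocess,json
i=int(sys.argv[1]);p=-95-24*i
r=json.loads(subprocess.run(["python3","rows.py",str(p),"-8","3"],capture_output=True,text=True).stdout)
print(i,p,[x["xyz"][:2] for x in r])
E
done
```

```text
0 -95 [[0.1, -0.66], [0.3, -1.3], [0.58, -1.91]]
1 -119 [[0.36, -0.56], [0.8, -1.07], [1.31, -1.51]]
2 -143 [[0.56, -0.36], [1.17, -0.65], [1.81, -0.84]]
3 -167 [[0.66, -0.1], [1.33, -0.12], [2.0, -0.03]]
4 -191 [[0.65, 0.17], [1.26, 0.43], [1.84, 0.78]]
5 -215 [[0.52, 0.42], [0.98, 0.91], [1.36, 1.46]]
6 -239 [[0.3, 0.6], [0.52, 1.23], [0.65, 1.89]]
7 -263 [[0.04, 0.67], [-0.02, 1.34], [-0.17, 1.99]]
8 -287 [[-0.24, 0.63], [-0.56, 1.21], [-0.97, 1.75]]
9 -311 [[-0.47, 0.47], [-1.01, 0.88], [-1.59, 1.2]]
10 -335 [[-0.63, 0.24], [-1.28, 0.39], [-1.94, 0.45]]
11 -359 [[-0.67, -0.04], [-1.33, -0.16], [-1.96, -0.38]]
12 -383 [[-0.6, -0.3], [-1.15, -0.69], [-1.63, -1.14]]
13 -407 [[-0.42, -0.52], [-0.77, -1.09], [-1.03, -1.71]]
14 -431 [[-0.17, -0.65], [-0.25, -1.31], [-0.24, -1.98]]
```

apply_moves(steps=[{"hand": 0,"xyz": [0.15,-0.82,0],"delta_rot": [0,0,0]},{"hand": 0,"xyz": [0.43,-1.61,0],"delta_rot": [0,0,0]},{"hand": 0,"xyz": [0.61,-1.97,0],"delta_rot": [0,0,0]},{"hand": 0,"xyz": [0.61,-1.97,0],"delta_rot": [0,0,0]}])

```text
clock: 5.57
position: [492.7, -167.4, 133.0]
ee_rot: [0.707, 0.707, -0.0, 0.0]
contact_force: [-1.4, -2.1, 6.1]
gripper_width: 22.3
```

apply_moves(steps=[{"hand": 0,"xyz": [0.33,-0.5,0],"delta_rot": [0,0,0]},{"hand": 0,"xyz": [0.77,-1.01,0],"delta_rot": [0,0,0]},{"hand": 0,"xyz": [1.28,-1.45,0],"delta_rot": [0,0,0]},{"hand": 0,"xyz": [1.28,-1.45,0],"delta_rot": [0,0,0]}])

```text
clock: 5.9
position: [477.6, -154.3, 132.9]
ee_rot: [0.707, 0.707, -0.001, -0.0]
contact_force: [-2.9, 0.5, 9.0]
gripper_width: 22.5
```

apply_moves(steps=[{"hand": 0,"xyz": [0.56,-0.36,0],"delta_rot": [0,0,0]},{"hand": 0,"xyz": [1.17,-0.65,0],"delta_rot": [0,0,0]},{"hand": 0,"xyz": [1.81,-0.84,0],"delta_rot": [0,0,0]},{"hand": 0,"xyz": [1.81,-0.84,0],"delta_rot": [0,0,0]}])

```text
clock: 6.23
position: [469.0, -135.8, 132.9]
ee_rot: [0.707, 0.707, -0.001, -0.001]
contact_force: [-3.5, 1.3, 9.5]
gripper_width: 22.8
```

apply_moves(steps=[{"hand": 0,"xyz": [0.66,-0.1,0],"delta_rot": [0,0,0]},{"hand": 0,"xyz": [1.33,-0.12,0],"delta_rot": [0,0,0]},{"hand": 0,"xyz": [2.0,-0.03,0],"delta_rot": [0,0,0]},{"hand": 0,"xyz": [2.0,-0.03,0],"delta_rot": [0,0,0]}])

```text
clock: 6.57
position: [469.0, -115.5, 132.9]
ee_rot: [0.707, 0.707, -0.001, -0.001]
contact_force: [-5.4, 3.5, 11.4]
gripper_width: 22.4
```

apply_moves(steps=[{"hand": 0,"xyz": [0.65,0.17,0],"delta_rot": [0,0,0]},{"hand": 0,"xyz": [1.26,0.43,0],"delta_rot": [0,0,0]},{"hand": 0,"xyz": [1.84,0.78,0],"delta_rot": [0,0,0]},{"hand": 0,"xyz": [1.84,0.78,0],"delta_rot": [0,0,0]}])

```text
clock: 6.9
position: [477.4, -96.8, 132.9]
ee_rot: [0.707, 0.707, -0.0, -0.001]
contact_force: [-4.7, 3.9, 10.9]
gripper_width: 22.8
```

apply_moves(steps=[{"hand": 0,"xyz": [0.52,0.42,0],"delta_rot": [0,0,0]},{"hand": 0,"xyz": [0.98,0.91,0],"delta_rot": [0,0,0]},{"hand": 0,"xyz": [1.36,1.46,0],"delta_rot": [0,0,0]},{"hand": 0,"xyz": [1.36,1.46,0],"delta_rot": [0,0,0]}])

```text
clock: 7.23
position: [493.1, -83.2, 133.0]
ee_rot: [0.707, 0.707, 0.001, -0.0]
contact_force: [-1.9, 4.4, 7.7]
gripper_width: 22.6
```

apply_moves(steps=[{"hand": 0,"xyz": [0.3,0.6,0],"delta_rot": [0,0,0]},{"hand": 0,"xyz": [0.52,1.23,0],"delta_rot": [0,0,0]},{"hand": 0,"xyz": [0.65,1.89,0],"delta_rot": [0,0,0]},{"hand": 0,"xyz": [0.65,1.89,0],"delta_rot": [0,0,0]}])

```text
clock: 7.57
position: [512.7, -77.5, 133.0]
ee_rot: [0.707, 0.707, 0.0, 0.001]
contact_force: [-0.3, -0.2, 6.5]
gripper_width: 22.7
```

apply_moves(steps=[{"hand": 0,"xyz": [0.04,0.67,0],"delta_rot": [0,0,0]},{"hand": 0,"xyz": [-0.02,1.34,0],"delta_rot": [0,0,0]},{"hand": 0,"xyz": [-0.17,1.99,0],"delta_rot": [0,0,0]},{"hand": 0,"xyz": [-0.17,1.99,0],"delta_rot": [0,0,0]}])

```text
clock: 7.9
position: [532.0, -80.1, 132.9]
ee_rot: [0.707, 0.707, -0.0, 0.0]
contact_force: [-0.2, -3.3, 6.4]
gripper_width: 22.8
```

apply_moves(steps=[{"hand": 0,"xyz": [-0.24,0.63,0],"delta_rot": [0,0,0]},{"hand": 0,"xyz": [-0.56,1.21,0],"delta_rot": [0,0,0]},{"hand": 0,"xyz": [-0.97,1.75,0],"delta_rot": [0,0,0]},{"hand": 0,"xyz": [-0.97,1.75,0],"delta_rot": [0,0,0]}])

```text
clock: 8.23
position: [548.6, -90.2, 132.9]
ee_rot: [0.707, 0.707, -0.001, -0.0]
contact_force: [-1.5, -3.8, 6.4]
gripper_width: 22.8
```

apply_moves(steps=[{"hand": 0,"xyz": [-0.47,0.47,0],"delta_rot": [0,0,0]},{"hand": 0,"xyz": [-1.01,0.88,0],"delta_rot": [0,0,0]},{"hand": 0,"xyz": [-1.59,1.2,0],"delta_rot": [0,0,0]},{"hand": 0,"xyz": [-1.59,1.2,0],"delta_rot": [0,0,0]}])

```text
clock: 8.57
position: [560.0, -106.1, 132.9]
ee_rot: [0.707, 0.707, -0.001, -0.001]
contact_force: [-3.7, -3.6, 8.3]
gripper_width: 22.7
```

apply_moves(steps=[{"hand": 0,"xyz": [-0.63,0.24,0],"delta_rot": [0,0,0]},{"hand": 0,"xyz": [-1.28,0.39,0],"delta_rot": [0,0,0]},{"hand": 0,"xyz": [-1.94,0.45,0],"delta_rot": [0,0,0]},{"hand": 0,"xyz": [-1.94,0.45,0],"delta_rot": [0,0,0]}])

```text
clock: 8.9
position: [563.6, -120.1, 132.9]
ee_rot: [0.708, 0.706, 0.002, -0.004]
contact_force: [-7.8, 20.0, 12.8]
gripper_width: 22.4
```

apply_moves(steps=[{"hand": 0,"xyz": [-0.1,0,0],"delta_rot": [0,0,0]},{"hand": 0,"xyz": [-0.1,0,0],"delta_rot": [0,0,0]},{"hand": 0,"xyz": [-0.1,0,0],"delta_rot": [0,0,0]}])

```text
clock: 9.15
position: [563.7, -120.1, 132.9]
ee_rot: [0.707, 0.707, 0.001, -0.003]
contact_force: [-7.9, 21.7, 14.0]
gripper_width: 22.9
```

```bash
python3 - <<'E'
from h import *
from bench import telemetry,get_image
s=telemetry.read_state();print(s["clock"],s["position"],s["contact_force"],s["wrist_torque"],s["gripper_width"],s["joints"])
f=[]
for n in("wrist","side","scene"):
    p=get_image(n);F=p["frame"]
    if n=="wrist": f.append(cv2.resize(F,(533,400)))
    else:
        c=proj(p,[[530,-125,140]])[0].astype(int);f.append(cv2.resize(F[c[1]-40:c[1]+40,c[0]-40:c[0]+40],(400,400)))
cv2.imwrite("pics/w5.png",f[0]);cv2.imwrite("pics/ss5.png",np.hstack(f[1:]))
E
```

```text
9.15 [ 563.66210094 -120.14245893  132.87075534] [-7.89841966 21.71732877 14.00182431] [ 5.90461226  2.0764645  -0.01324889] 22.945006257104975 [ 0.06740484  0.41823623 -0.26753481 -0.00916254 -0.88744197 -1.63215713]
```

View pics/w5.png

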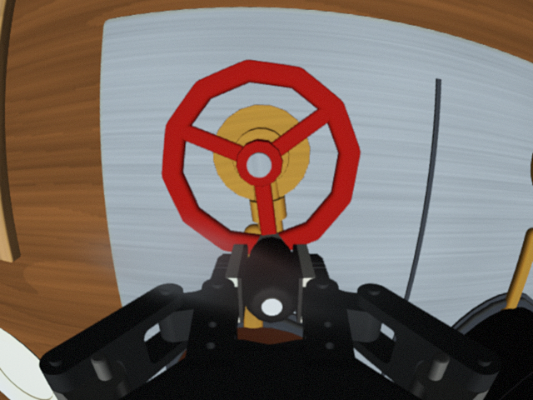

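View pics/ss5.png

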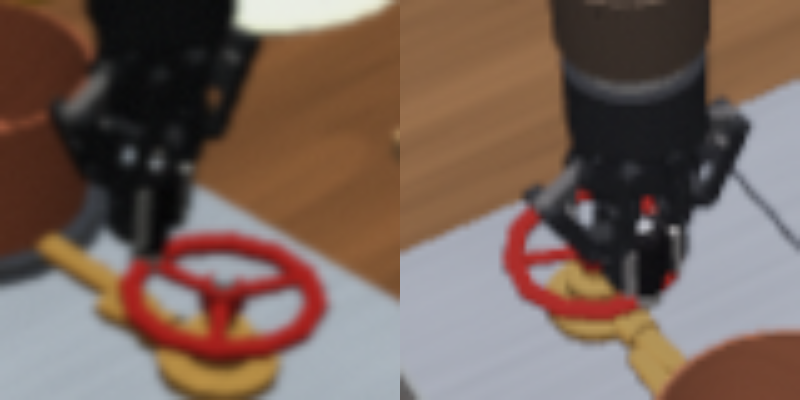

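apply_moves(steps=[{"hand": 0,"xyz": [0.3,0,0],"delta_rot": [0,0,0]},{"hand": 0,"xyz": [0.6,-0.03,0],"delta_rot": [0,0,0]},{"hand": 0,"xyz": [0.6,-0.03,0],"delta_rot": [0,0,0]},{"hand": 0,"xyz": [0.6,-0.03,0],"delta_rot": [0,0,0]}])

```text
clock: 9.63
position: [563.5, -118.9, 132.9]
ee_rot: [0.707, 0.707, -0.001, -0.001]
contact_force: [-5.1, 1.0, 9.0]
gripper_width: 22.4
```

```bash
for p in 7 151 295 439 583; do python3 rows.py $p 12 12;echo; done
```

```text
[{"hand": 0, "xyz": [0.98, -0.23, 0], "delta_rot": [0, 0, 0]}, {"hand": 0, "xyz": [1.89, -0.65, 0], "delta_rot": [0, 0, 0]}, {"hand": 0, "xyz": [2.69, -1.25, 0], "delta_rot": [0, 0, 0]}, {"hand": 0, "xyz": [3.35, -2.01, 0], "delta_rot": [0, 0, 0]}, {"hand": 0, "xyz": [3.83, -2.89, 0], "delta_rot": [0, 0, 0]}, {"hand": 0, "xyz": [4.13, -3.85, 0], "delta_rot": [0, 0, 0]}, {"hand": 0, "xyz": [4.21, -4.85, 0], "delta_rot": [0, 0, 0]}, {"hand": 0, "xyz": [4.09, -5.84, 0], "delta_rot": [0, 0, 0]}, {"hand": 0, "xyz": [3.77, -6.79, 0], "delta_rot": [0, 0, 0]}, {"hand": 0, "xyz": [3.25, -7.65, 0], "delta_rot": [0, 0, 0]}, {"hand": 0, "xyz": [2.56, -8.39, 0], "delta_rot": [0, 0, 0]}, {"hand": 0, "xyz": [1.74, -8.96, 0], "delta_rot": [0, 0, 0]}]

[{"hand": 0, "xyz": [-0.92, -0.39, 0], "delta_rot": [0, 0, 0]}, {"hand": 0, "xyz": [-1.91, -0.58, 0], "delta_rot": [0, 0, 0]}, {"hand": 0, "xyz": [-2.91, -0.57, 0], "delta_rot": [0, 0, 0]}, {"hand": 0, "xyz": [-3.89, -0.34, 0], "delta_rot": [0, 0, 0]}, {"hand": 0, "xyz": [-4.8, 0.08, 0], "delta_rot": [0, 0, 0]}, {"hand": 0, "xyz": [-5.6, 0.69, 0], "del
[... 1916 characters left out ...]
, "delta_rot": [0, 0, 0]}, {"hand": 0, "xyz": [-1.14, 1.63, 0], "delta_rot": [0, 0, 0]}, {"hand": 0, "xyz": [-1.44, 2.59, 0], "delta_rot": [0, 0, 0]}, {"hand": 0, "xyz": [-1.53, 3.59, 0], "delta_rot": [0, 0, 0]}, {"hand": 0, "xyz": [-1.4, 4.59, 0], "delta_rot": [0, 0, 0]}, {"hand": 0, "xyz": [-1.08, 5.54, 0], "delta_rot": [0, 0, 0]}, {"hand": 0, "xyz": [-0.56, 6.4, 0], "delta_rot": [0, 0, 0]}, {"hand": 0, "xyz": [0.12, 7.13, 0], "delta_rot": [0, 0, 0]}, {"hand": 0, "xyz": [0.95, 7.71, 0], "delta_rot": [0, 0, 0]}, {"hand": 0, "xyz": [1.87, 8.1, 0], "delta_rot": [0, 0, 0]}, {"hand": 0, "xyz": [2.86, 8.29, 0], "delta_rot": [0, 0, 0]}, {"hand": 0, "xyz": [3.86, 8.27, 0], "delta_rot": [0, 0, 0]}]
```

apply_moves(steps=[{"hand": 0,"xyz": [0.98,-0.23,0],"delta_rot": [0,0,0]},{"hand": 0,"xyz": [1.89,-0.65,0],"delta_rot": [0,0,0]},{"hand": 0,"xyz": [2.69,-1.25,0],"delta_rot": [0,0,0]},{"hand": 0,"xyz": [3.35,-2.01,0],"delta_rot": [0,0,0]},{"hand": 0,"xyz": [3.83,-2.89,0],"delta_rot": [0,0,0]},{"hand": 0,"xyz": [4.13,-3.85,0],"delta_rot": [0,0,0]},{"hand": 0,"xyz": [4.21,-4.85,0],"delta_rot": [0,0,0]},{"hand": 0,"xyz": [4.09,-5.84,0],"delta_rot": [0,0,0]},{"hand": 0,"xyz": [3.77,-6.79,0],"delta_rot": [0,0,0]},{"hand": 0,"xyz": [3.25,-7.65,0],"delta_rot": [0,0,0]},{"hand": 0,"xyz": [2.56,-8.39,0],"delta_rot": [0,0,0]},{"hand": 0,"xyz": [1.74,-8.96,0],"delta_rot": [0,0,0]}])

```text
clock: 10.63
position: [474.4, -101.2, 133.0]
ee_rot: [0.707, 0.707, 0.001, -0.0]
contact_force: [-0.1, 3.9, 8.4]
gripper_width: 22.6
```

apply_moves(steps=[{"hand": 0,"xyz": [-0.92,-0.39,0],"delta_rot": [0,0,0]},{"hand": 0,"xyz": [-1.91,-0.58,0],"delta_rot": [0,0,0]},{"hand": 0,"xyz": [-2.91,-0.57,0],"delta_rot": [0,0,0]},{"hand": 0,"xyz": [-3.89,-0.34,0],"delta_rot": [0,0,0]},{"hand": 0,"xyz": [-4.8,0.08,0],"delta_rot": [0,0,0]},{"hand": 0,"xyz": [-5.6,0.69,0],"delta_rot": [0,0,0]},{"hand": 0,"xyz": [-6.26,1.45,0],"delta_rot": [0,0,0]},{"hand": 0,"xyz": [-6.75,2.32,0],"delta_rot": [0,0,0]},{"hand": 0,"xyz": [-7.04,3.28,0],"delta_rot": [0,0,0]},{"hand": 0,"xyz": [-7.13,4.28,0],"delta_rot": [0,0,0]},{"hand": 0,"xyz": [-7.0,5.28,0],"delta_rot": [0,0,0]},{"hand": 0,"xyz": [-6.68,6.23,0],"delta_rot": [0,0,0]}])

```text
clock: 11.63
position: [536.5, -168.9, 132.9]
ee_rot: [0.708, 0.707, -0.001, -0.001]
contact_force: [-4.6, 3.2, 11.8]
gripper_width: 22.5
```

apply_moves(steps=[{"hand": 0,"xyz": [0.52,0.86,0],"delta_rot": [0,0,0]},{"hand": 0,"xyz": [1.2,1.59,0],"delta_rot": [0,0,0]},{"hand": 0,"xyz": [2.02,2.17,0],"delta_rot": [0,0,0]},{"hand": 0,"xyz": [2.95,2.56,0],"delta_rot": [0,0,0]},{"hand": 0,"xyz": [3.93,2.75,0],"delta_rot": [0,0,0]},{"hand": 0,"xyz": [4.94,2.74,0],"delta_rot": [0,0,0]},{"hand": 0,"xyz": [5.91,2.51,0],"delta_rot": [0,0,0]},{"hand": 0,"xyz": [6.82,2.09,0],"delta_rot": [0,0,0]},{"hand": 0,"xyz": [7.62,1.48,0],"delta_rot": [0,0,0]},{"hand": 0,"xyz": [8.28,0.72,0],"delta_rot": [0,0,0]},{"hand": 0,"xyz": [8.77,-0.15,0],"delta_rot": [0,0,0]},{"hand": 0,"xyz": [9.06,-1.11,0],"delta_rot": [0,0,0]}])

```text
clock: 12.63
position: [526.4, -78.4, 133.0]
ee_rot: [0.707, 0.707, 0.0, 0.001]
contact_force: [2.8, -5.5, 5.1]
gripper_width: 22.6
```

apply_moves(steps=[{"hand": 0,"xyz": [0.09,-1.0,0],"delta_rot": [0,0,0]},{"hand": 0,"xyz": [-0.03,-2.0,0],"delta_rot": [0,0,0]},{"hand": 0,"xyz": [-0.36,-2.94,0],"delta_rot": [0,0,0]},{"hand": 0,"xyz": [-0.88,-3.8,0],"delta_rot": [0,0,0]},{"hand": 0,"xyz": [-1.56,-4.54,0],"delta_rot": [0,0,0]},{"hand": 0,"xyz": [-2.38,-5.11,0],"delta_rot": [0,0,0]},{"hand": 0,"xyz": [-3.31,-5.51,0],"delta_rot": [0,0,0]},{"hand": 0,"xyz": [-4.29,-5.7,0],"delta_rot": [0,0,0]},{"hand": 0,"xyz": [-5.3,-5.68,0],"delta_rot": [0,0,0]},{"hand": 0,"xyz": [-6.27,-5.45,0],"delta_rot": [0,0,0]},{"hand": 0,"xyz": [-7.18,-5.03,0],"delta_rot": [0,0,0]},{"hand": 0,"xyz": [-7.99,-4.43,0],"delta_rot": [0,0,0]}])

```text
clock: 13.63
position: [480.7, -158.2, 132.9]
ee_rot: [0.707, 0.707, -0.0, -0.001]
contact_force: [-1.7, 2.9, 9.1]
gripper_width: 22.0
```

apply_moves(steps=[{"hand": 0,"xyz": [-0.66,0.76,0],"delta_rot": [0,0,0]},{"hand": 0,"xyz": [-1.14,1.63,0],"delta_rot": [0,0,0]},{"hand": 0,"xyz": [-1.44,2.59,0],"delta_rot": [0,0,0]},{"hand": 0,"xyz": [-1.53,3.59,0],"delta_rot": [0,0,0]},{"hand": 0,"xyz": [-1.4,4.59,0],"delta_rot": [0,0,0]},{"hand": 0,"xyz": [-1.08,5.54,0],"delta_rot": [0,0,0]},{"hand": 0,"xyz": [-0.56,6.4,0],"delta_rot": [0,0,0]},{"hand": 0,"xyz": [0.12,7.13,0],"delta_rot": [0,0,0]},{"hand": 0,"xyz": [0.95,7.71,0],"delta_rot": [0,0,0]},{"hand": 0,"xyz": [1.87,8.1,0],"delta_rot": [0,0,0]},{"hand": 0,"xyz": [2.86,8.29,0],"delta_rot": [0,0,0]},{"hand": 0,"xyz": [3.86,8.27,0],"delta_rot": [0,0,0]}])

```text
clock: 14.63
position: [563.6, -119.8, 132.9]
ee_rot: [0.707, 0.707, -0.001, -0.001]
contact_force: [-3.4, -2.1, 10.5]
gripper_width: 22.7
```

apply_moves(steps=[{"hand": 0,"xyz": [0,0,0],"delta_rot": [0,0,0]},{"hand": 0,"xyz": [0,0,0],"delta_rot": [0,0,0]},{"hand": 0,"xyz": [0,0,0],"delta_rot": [0,0,0]},{"hand": 0,"xyz": [0,0,0],"delta_rot": [0,0,0]},{"hand": 0,"xyz": [0,0,0],"delta_rot": [0,0,0]}])

```text
clock: 15.05
position: [563.5, -119.1, 132.9]
ee_rot: [0.707, 0.707, -0.001, -0.001]
contact_force: [-2.5, 0.7, 9.7]
gripper_width: 22.8
```

```bash
python3 - <<'E'
from h import *
from bench import telemetry,get_image,nets
s=telemetry.read_state();print(s["clock"],s["position"],s["contact_force"],s["joint_vel"],s["gripper_width"])
f=[]
for n in("wrist","side","scene"):
    p=get_image(n);F=p["frame"]
    f.append(cv2.resize(F,(400,300)))
    if n!="wrist":
        for l in["copper_pan","black_pan","left_handle"]:
            r=nets.pinpoint(p,l);print(l,[(x["xyz"],x["confidence"]) for x in r[:1]])
cv2.imwrite("pics/w6.png",cv2.vconcat([cv2.hconcat(f[:2]),cv2.hconcat([f[2],f[2]*0])]))
E
```

```text
15.05 [ 563.4967389  -119.14669964  132.92817136] [-2.45330768  0.67092245  9.705304  ] [ 1.84658607e-06 -5.26059752e-04 -2.17617656e-04  7.86909825e-04
  1.12188911e-03  7.58607249e-05] 22.78351020928233
copper_pan [([721.1, -135.1, 53.1], 0.62)]
black_pan [([732.1, 123.2, 54.7], 0.84)]
left_handle [([559.2, 163.7, 128.1], 0.68)]
copper_pan [([722.0, -130.6, 55.4], 0.72)]
black_pan [([732.1, 121.4, 54.9], 0.66)]
left_handle [([560.1, 161.8, 122.4], 0.69)]
```

View pics/w6.png

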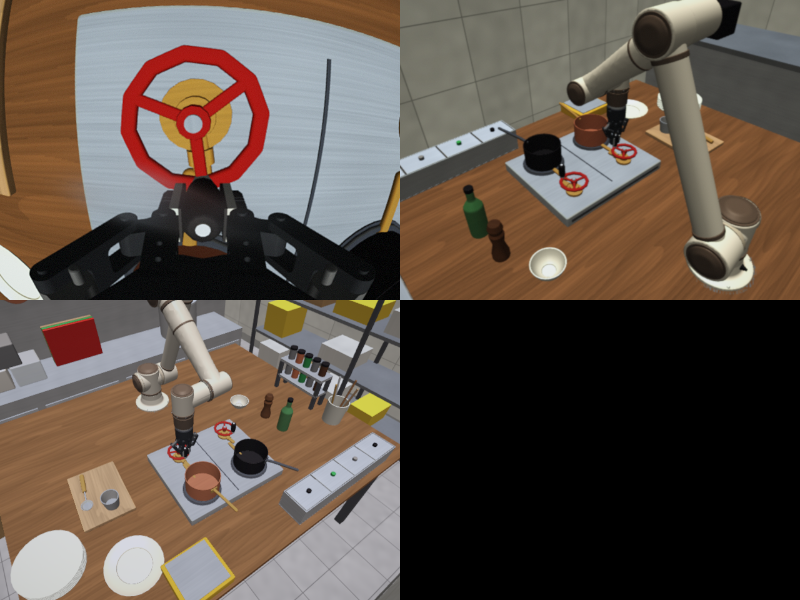

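```bash
python3 -c "
from bench import workorder;print(workorder.job_done())"
```

```text
the job is handed in; nothing more can be done
None
```

I closed the right valve, which feeds the copper pan's ring, and backed it off two full turns. I handed the job in at about 15 s with its handle still gripped.

- **Shut:** I turned the wheel clockwise about 258° until it would not go further. The side force rose to about 20 N, against a few newtons while turning freely. Pressing 1 mm further did not move it, so I took this as the stop.
- **Two turns back:** The handle returned to the same bearing after two counted circles. It ended about 1 mm, or roughly 1.2° (0.02 rad), past exactly two turns. That is my estimate from the tool position, as the valve angle itself is not reported.
- **Grip:** The fingers stand 22.8 mm apart on the 24 mm handle and the arm is at rest. The wrist picture shows the handle between the pads. I did not measure the finger force on it directly.
- **Everything else:** The left handle and both pans are within about 4 mm of where they were first seen, which is the accuracy of the networks. The bottle, mill, bowl, cup and spoon I checked only by eye, and they look unmoved.

No final check failed. In an early wrist picture and one outline the network misplaced the right handle, so I found it from my own pixel measurements instead.

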